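# Walk the laser case up to its stop

### The job

Walk the grey laser case forward to its place in the beam line: push it along the breadboard by its two orange rear bumpers, one bumper at a time and never on the housing or the brass connector, until its nose rests squarely against the black stop bar, with the case centred between the two long yellow tape lines. Keep the case flat on the board, and do not shift any of the four optic mounts standing round the lane.

Things in the scene. Friction and masses are not known exactly. Their poses are not given: they have to be found in the camera images.
- case: Grey box-shaped laser case, 130 long (its x), 160 wide (y), 65 mm tall, loose, 0.7 to 1 kg, resting on four rubber feet at x +-55, y +-70 mm; it slides with friction. Origin: centre of the underside, on the board. +x points forward to the flat nose (x = +65), which has a small brass aperture; +y left. Two orange bumpers stick out 14 mm behind the rear face (x = -65) at its corners.
- bumper_left_face (a point): Centre of the rear surface of the left orange bumper, 31 mm above the board; in the case's frame x = -79, y = +64 mm. The bumper is 32 mm wide (case y) and 46 mm tall (8 to 54 mm above the board), flat and grippy, its surface looking to the case's -x. Axes as the case's.
- bumper_right_face (a point): The same point of the right orange bumper; in the case's frame x = -79, y = -64 mm.
- nose_left (a point): Point on the case's flat front face near its left edge, 12 mm above the board; in the case's frame x = +65, y = +70 mm.
- nose_right (a point): The same point near the right edge: x = +65, y = -70 mm in the case's frame.
- dock: Fixed place for the case. Origin: where the centre of its underside belongs; +x forward (roughly world -y), +y left. Black stop bar 150 wide, 24 mm tall, its face at x = +65. Yellow tape lines (flat) along x, inner edges at y = +-90 mm; a third crosses at x = -82. A fixed lens 74 mm tall stands at x = +155. The case starts 160-220 mm behind, up to 50 mm aside, 0.4 rad askew.
- mount_orange: loose optic mount with a red-orange square frame on a steel foot plate 75 x 55 mm, 12 mm thick; 84 mm tall in all, about 0.5 kg. Origin: centre of the underside of the foot plate. It or the black one stands beside the final place, about 140 to 152 mm to the side. Leave it where it stands.
- mount_black: loose optic mount with a black square frame on a steel foot plate 75 x 55 mm, 12 mm thick; 84 mm tall in all, about 0.5 kg. Origin: centre of the underside of the foot plate. It or the orange one stands on the other side of the final place, about 140 to 152 mm to the side. Leave it where it stands.
- mount_steel: loose optic mount with an aluminium square frame on a steel foot plate 75 x 55 mm, 12 mm thick; 84 mm tall in all, about 0.5 kg. Origin: centre of the underside of the foot plate. It or the blue one stands to the left of the lane where the case starts, 175 to 190 mm from the dock x axis; the other stands behind the case, 440 to 460 mm behind the dock origin. Leave it where it stands.
- mount_blue: loose optic mount with a blue square frame on a steel foot plate 75 x 55 mm, 12 mm thick; 84 mm tall in all, about 0.5 kg. Origin: centre of the underside of the foot plate. It or the steel one stands to the left of the lane, the other behind the case. Leave it where it stands.
- shell: Grey housing of the case, carried by it (130 x 160 x 56 mm, from 9 to 65 mm above the board); not to be pressed. Origin: centre of its underside.
- connector: Brass connector on the case's rear face, carried by it; not to be pressed. Origin: the middle of its root at the rear face, 34 mm up; it sticks out 34 mm along -x.
- bumper_left: The left orange bumper, 14 x 32 x 46 mm, carried by the case. Origin: its centre, at x = -72, y = +64, z = 31 mm in the case's frame.
- bumper_right: The right orange bumper, 14 x 32 x 46 mm, carried by the case. Origin: its centre, at x = -72, y = -64, z = 31 mm in the case's frame.
There are look-alikes about, which are no part of the job. Of the things that look like the case, the middle-sized one is meant.

How it is judged:
By the outcome, as a careful person would: the job done as asked, in the order asked, and still so for the second after the job is handed in, with the robot touching nothing.
It also fails if it takes over 58 s, if anything falls off the work surface, if the arm or the gripper's body presses on something with over 40 N, if the wrist force passes 120 N, or if a joint passes its speed limit or range.

### The arm

A 6-joint arm with a two-finger parallel gripper is mounted at the origin on the work surface. World frame = base frame: x ahead of the robot, y to its left, z up, the work surface at z = 0. Lengths are in m, angles in rad, forces in N, time in s.
With the tool pointing down it reaches from about 0.25 to 0.775 m from the base axis. Payload 4 kg.
Tool frame: the origin (TCP) lies midway between the tips of the shut fingers; the grasp point (between the pads) lies 19 mm behind it; z points along the fingers, y is the direction in which the jaws open and shut (so a half turn about z gives the same grasp; the last joint's range is limited). The gripper opens to 94 mm and grips with 3 to 60 N. Pads are 16 mm wide; open, the fingers measure 119 mm over their backs; the gripper's body (75 mm by 177 mm) begins 78 mm behind the grasp point.
Start: joints at [1.181, 0.087, 1.371, -0, 1.684, -0.103], TCP at [0.156, 0.528, 0.206] pointing down, gripper open.
Joint ranges: [-3.1, 3.1], [-0.76, 2.03], [0.27, 2.55], [-1.08, 4.22], [0.17, 2.65], [-2.57, 2.57]. Speed limits (rad/s): [2.79, 2.79, 3.14, 3.14, 3.14, 3.14].

### API

Orientations are given as a 3x3 rotation matrix whose columns are the frame's x, y, z axes.
In Python, from workcell import manip gives the robot as it stands.
- The arm moves only by the tool send_rows, never from a script. Its argument "motion" is a list of rows, each a list of 3 entries, a list of its own where there are three numbers: the turn, a rotation vector about the tool's x, y, z each as a share of 120 degrees, from -1 to 1, then the shift along the tool's x, y, z each as a share of 0.5 m, from -1 to 1, then the closure, from 0 (fully open) to 1 (shut). In form: [[[wx, wy, wz], [x, y, z], hand], ...]. A call has 1 to 5 rows; each row shifts and turns the pose as measured when the row begins, along the tool's axes as they then stand; what a row does not reach is not made up. A row lasts 1/12 s, in which the tool goes at most 41.7 mm and 7.16 degrees, less where a joint would pass 70% of its speed; a pose out of reach is approached as far as the arm can. A call with a number of a shift or a turn outside -1 to 1 is refused whole. A call with a gripper value outside its range is refused whole. The fingers move at their own pace and stop on an object; "grip_force" is the grip in N (left out, the last holds). Time passes only in rows, so rows that do not move let the fingers close. It gives the time, the measured TCP pose, the force and the opening at its end, in the units of the state.
- manip.state(): the state, without advancing time (a new reading comes with each control period).
- manip.snapshot(name): name is "side" or "top"; returns the picture (480x640x3 uint8, red, green, blue); there is no depth.
- manip.calibration(name): a dict with "fx", "fy", "cx", "cy" (pixels), "eye" and "rotation" of the camera in the world. Camera axes: x right, y up, looking along -z (the intrinsics and any distortion apply to the point x, -y, -z); pixel columns grow to the right and rows downward; lengths in m; the calibration is good to about 2 mm. A picture is of the moment at which its call begins. calibration takes no time and is no camera call.
- manip.job_done(): hands the job in, once; it reports no verdict.
Trained networks look in the newest picture that a camera, given by its name, has taken for a name from the list of things; names that differ only in an ending like _2 or _b are one class to them, and where a whole thing is asked for, a point or a joint stands for the part that bears it (a point fixed in the world has none). Each returns a list of dicts, best first, with "p" (0 to 1); they miss things now and then, are a little off and sometimes report something else, mostly with a low value. They report only what shows in the picture. A call takes as long as a camera call. They do not tell look-alikes from the thing itself.
- manip.trace(query, camera): "region" (480x640 bool, what is visible of it) and "box" ([left, top, width, height] in pixels, round what is visible of it).
The state is a dict: "time_s": time; "qpos": joint angles; "qd": joint speeds; "tau": joint torques, N m; "ee_pos": TCP position; "orientation": TCP orientation; "contact_force": force on the tool from outside, world axes, zero at the start; "moment": the same for the moment, N m; "finger_gap": finger opening in m.
Only numpy, scipy, OpenCV 4.12 (cv2) and the standard library are available. Lean on these libraries where they do the work, as an engineer would, in place of code of your own. Each camera call takes 0.05 s, during which the arm holds its last target. There are 200 camera calls.

## Working session

There is one attempt and no reset: what is moved stays moved. The work goes in short steps, Python scripts to look and compute and a tool call to move; the robot and the scene stay as the last step left them, time stands still between calls to the robot, and variables do not carry over. Pictures are saved under pics/ and viewed, about 8 in all and at most 12, crops included, and the job is handed in when it is done.

Besides the shell and the picture viewer there is one more tool, called after "Call:" as a command line: name --argument value ..., lists and objects as JSON in quotes. send_rows: Moves the arm, as the interface text tells. Shift numbers are shares of 0.5 m and turn numbers shares of 120 degrees, none past 1 either way. Its arguments: {"type":"object","properties":{"motion":{"type":"array"},"grip_force":{"type":"number"}},"required":["motion"]}

```bash
ls; mkdir -p pics
python3 - <<'E'
from workcell import manip
import cv2,numpy as np
for n in ("top","side"):
    im=manip.snapshot(n); cv2.imwrite(f"pics/{n}0.png",im[:,:,::-1])
    c=manip.calibration(n); print(n,{k:np.round(v,4).tolist() for k,v in c.items()})
    for q in ("case","bumper_left","bumper_right","dock","mount_orange","mount_black","mount_steel","mount_blue"):
        print(q,[(round(d["p"],2),d["box"]) for d in manip.trace(q,n)[:4]])
print(manip.state())
E
```

```text
pics
top {'fx': 453.8446, 'fy': 453.8446, 'cx': 316.8419, 'cy': 229.8517, 'eye': [0.4926, 0.0653, 0.7854], 'rotation': [[-0.0027, 0.994, -0.1089], [-0.9997, -0.0055, -0.0252], [-0.0257, 0.1088, 0.9937]]}
case [(0.88, [113.0, 248.0, 138.5, 149.0]), (0.78, [300.8, 310.2, 87.7, 84.4]), (0.56, [284.9, 147.2, 112.7, 117.2])]
bumper_left [(0.67, [306.7, 145.5, 12.8, 26.2]), (0.58, [118.6, 263.1, 14.5, 19.2]), (0.5, [303.7, 364.6, 8.1, 11.8])]
bumper_right [(0.79, [122.5, 364.2, 11.1, 28.4]), (0.71, [284.9, 219.9, 9.3, 22.8]), (0.52, [353.8, 82.9, 49.2, 50.1]), (0.42, [350.6, 387.9, 15.3, 7.7])]
dock [(0.95, [413.4, 167.7, 173.9, 113.0])]
mount_orange [(0.91, [428.8, 293.2, 57.7, 34.2])]
mount_black [(0.68, [446.7, 112.4, 54.3, 47.2])]
mount_steel [(0.55, [180.6, 170.4, 46.3, 42.6]), (0.3, [284.1, 146.3, 111.4, 115.7])]
mount_blue [(0.55, [353.3, 82.0, 47.1, 49.9])]
side {'fx': 479.3352, 'fy': 479.3352, 'cx': 320.2258, 'cy': 238.4571, 'eye': [0.5014, 0.5751, 0.6821], 'rotation': [[-0.9894, 0.116, -0.0879], [-0.1454, -0.7663, 0.6258], [0.0052, 0.6319, 0.775]]}
case [(0.93, [317.2, 299.4, 174
[... 646 characters left out ...]
e+00,  1.26964692e-05,
        1.68357886e+00, -1.03130016e-01]), 'qd': array([ 0.00086563, -0.00018944, -0.00077969, -0.00042537,  0.00022975,
        0.00113023]), 'tau': array([-1.53194374e-03, -3.40039766e+01, -3.02599740e+01,  7.16587692e-02,
        2.36395514e-02, -2.33165048e-05]), 'ee_pos': array([0.15558716, 0.52755452, 0.20549987]), 'orientation': array([[-9.59166533e-01,  2.82841938e-01,  2.69386809e-05],
       [ 2.82841939e-01,  9.59166528e-01,  9.87486545e-05],
       [ 2.09157979e-06,  1.02335793e-04, -9.99999995e-01]]), 'contact_force': array([-0.12088544, -0.2215635 ,  0.28609824]), 'moment': array([-0.02586351,  0.05972048,  0.00435657]), 'finger_gap': 0.09394428887695062}
```

View pics/top0.png

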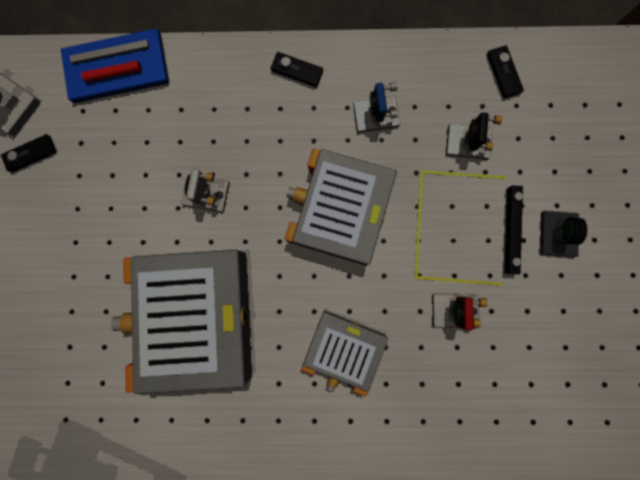

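View pics/side0.png

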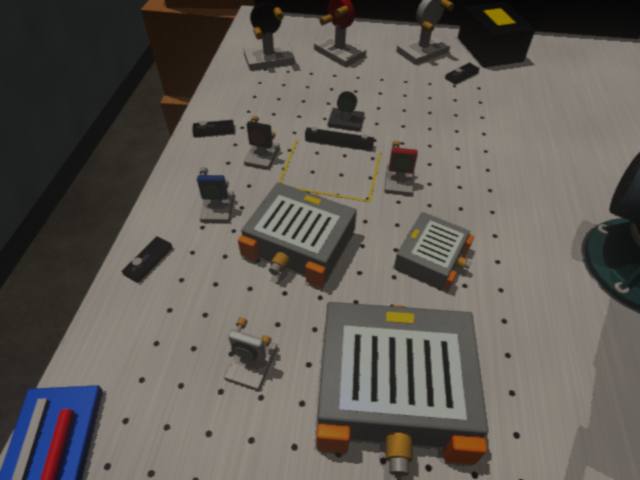

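The top view has three case look-alikes: large at (190,320), small at (345,353) and middle at (343,207). The middle one also sits in the lane, behind the yellow tape at (420–500,170–285) and the stop bar at (514,230). The steel mount is at (205,190), blue at (377,110), black at (470,140), and red-orange at (460,312). Next I'll fit poses and confirm the middle case in a crop.

```bash
cat > h.py <<'E'
from workcell import manip
import cv2,numpy as np
from scipy.optimize import minimize, least_squares
C={n:manip.calibration(n) for n in("top","side")}
def proj(n,P):
    c=C[n]; p=(np.atleast_2d(P)-c["eye"])@np.array(c["rotation"])
    return np.c_[c["cx"]+c["fx"]*p[:,0]/-p[:,2], c["cy"]-c["fy"]*p[:,1]/-p[:,2]]
def back(n,uv,z):
    c=C[n]; uv=np.atleast_2d(uv)
    d=np.c_[(uv[:,0]-c["cx"])/c["fx"],-(uv[:,1]-c["cy"])/c["fy"],-np.ones(len(uv))]@np.array(c["rotation"]).T
    e=np.array(c["eye"]); return e+d*((z-e[2])/d[:,2])[:,None]
def box(x0,x1,y0,y1,z0,z1): return np.array([[x,y,z] for x in(x0,x1) for y in(y0,y1) for z in(z0,z1)])/1000.
PARTS=[box(-65,65,-80,80,9,65),box(-79,-65,48,80,8,54),box(-79,-65,-80,-48,8,54)]
def w(p,P):
    c,s=np.cos(p[2]),np.sin(p[2]); P=np.atleast_2d(P)
    return np.c_[p[0]+c*P[:,0]-s*P[:,1],p[1]+s*P[:,0]+c*P[:,1],P[:,2]]
def sil(n,p,S=4):
    m=np.zeros((480*S,640*S),np.uint8)
    for b in PARTS: cv2.fillConvexPoly(m,cv2.convexHull(np.round((proj(n,w(p,b))+.5)*S-.5).astype(np.int32)),255)
    return cv2.resize(m,(640,480),interpolation=cv2.INTER_AREA)/255.
def fit(p0,cams=("top","side"),shot=True,verbose=True):
    R={}
    for n in cams:
        if shot: manip.snapshot(n)
        best=max(manip.trace("case",n),key=lambda d:(sil(n,p0)*d["region"]).sum()/ (sil(n,p0)+d["region"]).sum(),default=None)
        R[n]=best["region"].astype(float)
    f=lambda p,ns=cams:sum(np.abs(sil(n,p)-R[n]).sum()/R[n].sum() for n in ns)
    sx=np.vstack([p0]+[np.array(p0)+d for d in np.diag([.02,.02,.1])])
    out=minimize(f,p0,method="Nelder-Mead",options=dict(initial_simplex=sx,xatol=2e-4,fatol=1e-4))
    if verbose: print("fit",np.round(out.x,4),"err",{n:round(f(out.x,(n,)),3) for n in cams})
    return out.x
def rel(p,d):
    c,s=np.cos(d[2]),np.sin(d[2]); e=np.array(p[:2])-d[:2]
    return np.array([c*e[0]+s*e[1],-s*e[0]+c*e[1],p[2]-d[2]])
E
cat > m1.py <<'E'
from h import *
im=manip.snapshot("top"); hsv=cv2.cvtColor(im,cv2.COLOR_RGB2HSV)
Y=cv2.inRange(hsv,(22,110,80),(35,255,255)); Y[:,:405]=0;Y[:,515:]=0;Y[:160]=0;Y[290:]=0
v,u=np.nonzero(Y); P=back("top",np.c_[u,v],0)[:,:2]; print(len(P))
# dock x is about -y ; classify by pixel
u_,v_=u,v
cross=(u<424)&(v>180)&(v<270); L=(v<182)&(u>427); Rr=(v>270)&(u>427)
def line(Q): m=Q.mean(0); _,_,V=np.linalg.svd(Q-m); return m,V[0]
for nme,s in(("cross",cross),("L",L),("R",Rr)):
    m,d=line(P[s]); print(nme,s.sum(),m.round(4),d.round(4))
mL,dL=line(P[L]);mR,dR=line(P[Rr]);mc,dc=line(P[cross])
dL*=-np.sign(dL[1]);dR*=-np.sign(dR[1]);ax=dL+dR;ax/=np.linalg.norm(ax)
yaw=np.arctan2(ax[1],ax[0]);lft=np.array([-ax[1],ax[0]])
wid=(mL-mR)@lft; cy=((mL+mR)/2)@lft; cx=mc@ax
print("yaw",yaw,"angles",np.arctan2(dL[1],dL[0]),np.arctan2(dR[1],dR[0]),"cross yaw",np.arctan2(dc[1],dc[0]),"width",wid)
# tape width unknown: outer - inner
t=max(0,wid-.18); o=ax*(cx+.082+t/2)+lft*cy; print("dock from tape",o,yaw)
# stop bar
g=im.max(2); B=(g<45).astype(np.uint8); B[:,:500]=0;B[:,526:]=0;B[:180]=0;B[280:]=0
v,u=np.nonzero(B); Q=back("top",np.c_[u,v],.024)[:,:2]-o; print("bar x",np.percentile(Q@ax,[2,50,98]).round(4),"y",np.percentile(Q@lft,[1,99]).round(4))
p0=[0.52,0.03,-1.9]
p=fit(p0); pt=fit(p,("top",),False);ps=fit(p,("side",),False)
d=np.r_[o,yaw]; print("rel",rel(p,d).round(4)); np.save("dock.npy",d);np.save("case.npy",p)
im2=manip.snapshot("top")[:,:,::-1].copy()
for b in PARTS: cv2.polylines(im2,[cv2.convexHull(np.round(proj("top",w(p,b))).astype(np.int32))],True,(0,255,0),1)
for pt in ([65,75,0],[65,-75,0],[65,75,24],[65,-75,24],[-82,90,0],[-82,-90,0],[65,90,0],[65,-90,0]):
    q=proj("top",w(d,np.array(pt)/1000.))[0]; cv2.circle(im2,tuple(np.round(q).astype(int)),1,(255,0,255),-1)
cv2.imwrite("pics/c1.png",cv2.resize(im2[60:330,270:600],None,fx=2.2,fy=2.2,interpolation=cv2.INTER_CUBIC))
E
python3 m1.py
```

```text
808
cross 256 [ 0.5861 -0.091 ] [-0.9969  0.0781]
L 231 [ 0.6747 -0.1772] [0.0799 0.9968]
R 221 [ 0.4899 -0.1674] [0.0822 0.9966]
yaw -1.6519342873074214 angles -1.650801526080011 -1.6530670485348318 cross yaw 3.063449310587362 width 0.18494272924922872
dock from tape [ 0.58202622 -0.17545467] -1.6519342873074214
bar x [0.0546 0.0667 0.0815] y [-0.0755  0.0711]
fit [ 0.6119  0.0398 -1.8651] err {'top': np.float64(0.063), 'side': np.float64(0.054)}
fit [ 0.6112  0.0396 -1.8649] err {'top': np.float64(0.062)}
fit [ 0.6128  0.0397 -1.8556] err {'side': np.float64(0.052)}
rel [-0.217   0.0123 -0.2131]
```

View pics/c1.png

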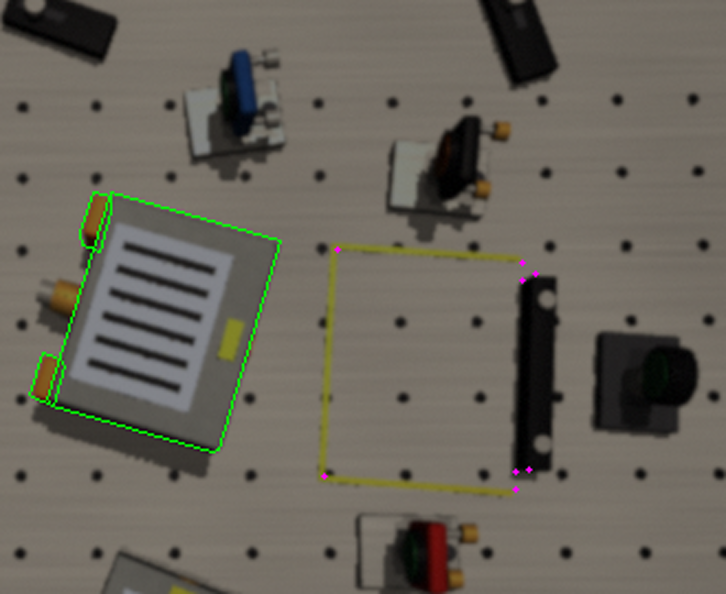

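The crop confirms it: the 130x160 model outlines the case at (343,207) exactly, so that is the middle-sized one. The dock points also land on the tape and the bar. In the dock frame the case is at x -217 mm, y +12 mm, yaw -0.21. Next is a quasi-static push planner.

```bash
cat > plan.py <<'E'
from h import *
import sys
from scipy.optimize import differential_evolution
R2=lambda a:np.array([[np.cos(a),-np.sin(a)],[np.sin(a),np.cos(a)]])
BF={"L":np.array([-.079,.064]),"R":np.array([-.079,-.064])}
CR=.08
def push(s,side,d,lat=0.,st=.004):
    """contact moves d along dock x, lat*d along dock y; sticking, ellipsoidal limit surface"""
    s=np.array(s,float); n=max(1,int(np.ceil(d/st)))
    for _ in range(n):
        r=R2(s[2])@BF[side]; J=np.array([-r[1],r[0]]); vp=np.array([d,lat*d])/n
        f=np.linalg.solve(np.eye(2)+np.outer(J,J)/CR**2,vp)
        s=s+np.r_[f,J@f/CR**2]
    return s
def plan(s0,first,n):
    o=("RL"if first=="R" else"LR")*n
    def cost(v,full=False):
        s=s0;c=0;tr=[]
        for i in range(n):
            s=push(s,o[i],v[i],v[n+i]); c+=10*max(0,abs(s[2])-.3)**2+2e-4*v[n+i]**2; tr.append(s)
        c+=(s[0]+.002)**2*100+s[1]**2*300+s[2]**2*1
        return (c,tr) if full else c
    r=differential_evolution(cost,[(.005,.12)]*n+[(-.15,.15)]*n,seed=1,maxiter=60,popsize=8,tol=1e-6)
    c,tr=cost(r.x,True); print(first,n,"cost %.5f"%c)
    for i in range(n): print("  ",o[i],"d %.0f lat %.0f mm ->"%(1e3*r.x[i],1e3*r.x[i]*r.x[n+i]),(tr[i]*[1e3,1e3,1]).round(2))
def tcp(d):
    st=manip.state(); t=rel([*st["ee_pos"][:2],np.arctan2(st["orientation"][1,1],st["orientation"][0,1])+np.pi],d)
    print("t %.2f"%st["time_s"],"tcp dock",(t[:2]*1e3).round(1),"yaw err",round((t[2]+np.pi)%(2*np.pi)-np.pi,4),"z %.4f"%st["ee_pos"][2],"F",np.round(st["contact_force"],1)); return t
def report(d,s):
    t=tcp(d); print("case dock",(s*[1e3,1e3,1]).round(3))
    for k in"LR":
        b=s[:2]+R2(s[2])@BF[k]; print(k,"face dock",(b*1e3).round(1),"from tcp (fwd,left)",((b-t[:2])*1e3).round(1))
if __name__=="__main__":
    d=np.load("dock.npy"); p=np.load("case.npy")
    if len(sys.argv)>3: p=fit(p); np.save("case.npy",p)
    s=rel(p,d); report(d,s)
    for n in map(int,sys.argv[2].split(",")):
        for f in sys.argv[1]: plan(s,f,n)
E
time python3 plan.py R 4,5,6
```

```text
t 1.30 tcp dock [-666.1 -482. ] yaw err -0.2057 z 0.2055 F [-0.2  0.1  0.8]
case dock [-2.17006e+02  1.23000e+01 -2.13000e-01]
L face dock [-280.7   91.6] from tcp (fwd,left) [385.5 573.6]
R face dock [-307.8  -33.5] from tcp (fwd,left) [358.4 448.5]
R 4 cost 0.00001
   R d 97 lat -11 mm -> [-145.17   33.64    0.19]
   L d 27 lat -1 mm -> [-1.2159e+02  2.5640e+01  1.2000e-01]
   R d 35 lat -3 mm -> [-100.39   33.89    0.29]
   L d 113 lat -8 mm -> [-2.  0. -0.]
R 5 cost 0.00001
   R d 105 lat -11 mm -> [-140.16   35.78    0.23]
   L d 117 lat -17 mm -> [-40.23  -6.62  -0.07]
   R d 13 lat 1 mm -> [-3.008e+01 -2.330e+00 -3.000e-02]
   L d 14 lat -1 mm -> [-19.96  -7.01  -0.08]
   R d 23 lat 1 mm -> [-2.  0. -0.]
R 6 cost 0.00001
   R d 107 lat -11 mm -> [-138.92   36.31    0.24]
   L d 34 lat -3 mm -> [-108.13   26.01    0.16]
   R d 19 lat -2 mm -> [-96.63  30.48   0.26]
   L d 66 lat -6 mm -> [-38.52  10.58   0.1 ]
   R d 7 lat -1 mm -> [-34.3   11.98   0.13]
   L d 40 lat -1 mm -> [-2.  0. -0.]
real	1m59.640s
user	2m2.471s
sys	0m0.315s
```

Call:
send_rows --motion '[[[0, 0, -0.05], [0, 0, 0], 1], [[0, 0, -0.048], [0, 0, 0], 1], [[0, 0, 0], [0, 0, 0], 1]]' --grip_force 20

```text
time_s: 1.55
ee_pos: [0.1556, 0.5276, 0.2055]
orientation: [[-0.997, 0.073, 0.0], [0.073, 0.997, 0.0], [-0.0, 0.0, -1.0]]
contact_force: [0.4, 0.2, -0.0]
finger_gap: 0.0775
```

Call:
send_rows --motion '[[[0, 0, -0.004], [-0.068, -0.047, 0], 1], [[0, 0, 0], [-0.068, -0.047, 0], 1], [[0, 0, 0], [-0.068, -0.047, 0], 1], [[0, 0, 0], [-0.068, -0.047, 0], 1], [[0, 0, 0], [-0.068, -0.047, 0], 1]]'

```text
time_s: 1.97
ee_pos: [0.3151, 0.4007, 0.2045]
orientation: [[-0.998, 0.059, -0.002], [0.059, 0.998, 0.003], [0.003, 0.003, -1.0]]
contact_force: [0.1, 0.1, -1.1]
finger_gap: 0.044
```

Call:
send_rows --motion '[[[0, 0, 0], [-0.068, -0.047, 0], 1], [[0, 0, 0], [-0.068, -0.047, 0], 1], [[0, 0, 0], [-0.068, -0.047, 0], 1], [[0, 0, 0], [-0.068, -0.047, 0], 1], [[0, 0, 0], [-0.068, -0.047, 0], 1]]'

```text
time_s: 2.38
ee_pos: [0.4778, 0.2698, 0.2049]
orientation: [[-0.997, 0.073, 0.0], [0.073, 0.997, 0.006], [-0.0, 0.006, -1.0]]
contact_force: [0.3, 0.3, 1.5]
finger_gap: 0.0108
```

Call:
send_rows --motion '[[[0, 0, 0], [-0.068, -0.047, 0], 1], [[0, 0, 0], [-0.068, -0.047, 0], 1], [[0, 0, 0], [-0.068, -0.047, 0], 1], [[0, 0, 0], [0, 0, 0], 1]]'

```text
time_s: 2.72
ee_pos: [0.5787, 0.1848, 0.2035]
orientation: [[-0.996, 0.092, 0.003], [0.092, 0.996, 0.004], [-0.002, 0.004, -1.0]]
contact_force: [-1.4, -0.1, -0.8]
finger_gap: 0.0006
```

```bash
sed -i 's/st=.004/st=.01/; s/maxiter=60,popsize=8/maxiter=35,popsize=6/' plan.py; python3 -c "
from plan import *
d=np.load('dock.npy');report(d,rel(np.load('case.npy'),d))"
```

```text
t 2.72 tcp dock [-358.7  -32.5] yaw err -0.0112 z 0.2035 F [-1.4 -0.1 -0.8]
case dock [-2.17006e+02  1.23000e+01 -2.13000e-01]
L face dock [-280.7   91.6] from tcp (fwd,left) [ 78.1 124.1]
R face dock [-307.8  -33.5] from tcp (fwd,left) [51. -1.]
```

Call:
send_rows --motion '[[[0, 0, 0.005], [0, 0, 0.074], 1], [[0, 0, 0], [0, 0, 0.074], 1], [[0, 0, 0], [0, 0, 0.074], 1], [[0, 0, 0], [0, 0, 0.074], 1], [[0, 0, 0], [0, 0, 0.062], 1]]'

```text
time_s: 3.13
ee_pos: [0.5912, 0.1843, 0.0306]
orientation: [[-0.992, 0.124, 0.028], [0.124, 0.992, 0.01], [-0.027, 0.013, -1.0]]
contact_force: [0.7, 0.3, -0.2]
finger_gap: 0.0004
```

Call:
send_rows --motion '[[[0, 0, 0], [0, -0.056, 0], 1], [[0, 0, 0], [0, -0.02, 0], 1], [[0, 0, 0], [0.002, -0.02, 0], 1], [[0, 0, 0], [0.002, -0.02, 0], 1], [[0, 0, 0], [0.002, -0.02, 0], 1]]'

```text
time_s: 3.55
ee_pos: [0.5713, 0.1209, 0.0188]
orientation: [[-0.992, 0.129, 0.009], [0.129, 0.992, 0.016], [-0.007, 0.017, -1.0]]
contact_force: [0.1, 3.0, -1.0]
finger_gap: 0.0004
```

```bash
time python3 plan.py R 5 look
```

```text
fit [ 0.6135  0.0163 -1.7361] err {'top': np.float64(0.656), 'side': np.float64(1.254)}
t 3.75 tcp dock [-293.5  -33.6] yaw err -0.0482 z 0.0195 F [-0.6 -1.   0.3]
case dock [-1.93725e+02  1.58710e+01 -8.40000e-02]
L face dock [-267.1   86.3] from tcp (fwd,left) [ 26.4 119.9]
R face dock [-277.8  -41.3] from tcp (fwd,left) [15.6 -7.6]
R 5 cost 0.00001
   R d 36 lat -2 mm -> [-1.666e+02  2.512e+01  6.000e-02]
   L d 17 lat 0 mm -> [-153.4    20.17   -0.  ]
   R d 41 lat -0 mm -> [-124.26   32.38    0.17]
   L d 110 lat -15 mm -> [-34.95  -8.8   -0.17]
   R d 42 lat -5 mm -> [-2.  0. -0.]
real	0m30.232s
user	0m12.560s
sys	0m0.979s
```

Run:
```python
from h import *
p=np.load("case.npy"); ims=[]
for n in("top","side"):
    im=manip.snapshot(n)[:,:,::-1].copy()
    print(n,[(round(d["p"],2),d["box"]) for d in manip.trace("case",n)])
    for b in PARTS: cv2.polylines(im,[cv2.convexHull(np.round(proj(n,w(p,b))).astype(np.int32))],True,(0,255,0),1)
    ims.append(im[60:360,180:580])
cv2.imwrite("pics/c2.png",np.hstack(ims))
```

```text
top [(0.9, [333.1, 150.8, 72.7, 110.8]), (0.7, [109.3, 253.3, 141.5, 142.8]), (0.56, [305.3, 310.1, 84.4, 84.5])]
side [(0.84, [318.2, 300.0, 169.8, 177.5]), (0.67, [394.1, 209.3, 79.4, 83.2]), (0.62, [240.3, 176.8, 113.4, 97.3])]
```

View pics/c2.png

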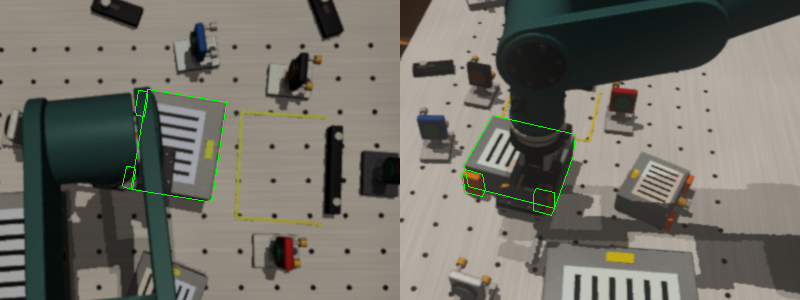

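The overlay fits the visible case edges, although the arm hides about a third of it. I'll mask arm pixels in the fit and continue the right push.

```bash
python3 - <<'E'
s=open('h.py').read()
s=s.replace("    R={}\n","    R={};W={}\n").replace("        if shot: manip.snapshot(n)\n","        im=manip.snapshot(n).astype(int)\n")
s=s.replace('''        R[n]=best["region"].astype(float)\n''','''        R[n]=best["region"].astype(float)
        arm=(im.max(2)<75)|(im[:,:,1]>im[:,:,0]*1.2); arm=cv2.dilate(arm.astype(np.uint8),np.ones((5,5)))>0
        W[n]=np.where(arm&(R[n]<.5),.08,1.)\n''')
s=s.replace("np.abs(sil(n,p)-R[n]).sum()","(W[n]*np.abs(sil(n,p)-R[n])).sum()")
open('h.py','w').write(s)
E
python3 -c "
from plan import *
d=np.load('dock.npy');p=fit(np.load('case.npy'));np.save('case.npy',p);report(d,rel(p,d))"
```

```text
fit [ 0.613   0.0184 -1.7539] err {'top': np.float64(0.061), 'side': np.float64(0.122)}
t 4.15 tcp dock [-294.2  -34.6] yaw err -0.0471 z 0.0182 F [-0.9 -0.  -0.5]
case dock [-1.95683e+02  1.51340e+01 -1.02000e-01]
L face dock [-267.8   86.8] from tcp (fwd,left) [ 26.4 121.4]
R face dock [-280.8  -40.5] from tcp (fwd,left) [13.4 -5.9]
```

Call:
send_rows --motion '[[[0, 0, -0.023], [0.002, -0.02, 0], 1], [[0, 0, 0], [0.003, -0.02, 0], 1], [[0, 0, 0], [0.003, -0.02, 0], 1], [[0, 0, 0], [0.003, -0.02, 0], 1], [[0, 0, 0], [0.003, -0.02, 0], 1]]'

```text
time_s: 4.57
ee_pos: [0.5596, 0.0776, 0.0182]
orientation: [[-0.997, 0.076, 0.009], [0.077, 0.997, 0.027], [-0.007, 0.028, -1.0]]
contact_force: [-0.4, 4.7, 1.6]
finger_gap: 0.0003
```

```bash
python3 plan.py L 3 look
```

```text
fit [ 0.6177 -0.0134 -1.5677] err {'top': np.float64(0.145), 'side': np.float64(0.1)}
t 4.77 tcp dock [-248.8  -42.6] yaw err 0.0036 z 0.0178 F [-0.5 -0.   0.1]
case dock [-1.6445e+02  2.2408e+01  8.4000e-02]
L face dock [-248.6   79.5] from tcp (fwd,left) [  0.2 122.1]
R face dock [-237.8  -48. ] from tcp (fwd,left) [11.  -5.4]
L 3 cost 0.00000
   L d 48 lat -1 mm -> [-1.2724e+02  7.5300e+00 -9.0000e-02]
   R d 75 lat -5 mm -> [-74.17  26.53   0.23]
   L d 84 lat -7 mm -> [-2.  0. -0.]
```

Call:
send_rows --motion '[[[0, 0, 0], [0.003, -0.02, 0], 1], [[0, 0, 0], [0.003, -0.02, 0], 1], [[0, 0, 0], [0.003, -0.02, 0], 1], [[0, 0, 0], [0, 0.06, 0], 1], [[0, 0, 0], [0, 0.06, 0], 1]]'

```text
time_s: 5.18
ee_pos: [0.5583, 0.1026, 0.0192]
orientation: [[-0.996, 0.085, 0.01], [0.085, 0.996, 0.025], [-0.008, 0.026, -1.0]]
contact_force: [-0.4, -0.7, -1.4]
finger_gap: 0.0006
```

```bash
python3 plan.py L 2,3 look
```

```text
fit [ 0.6214 -0.0349 -1.4299] err {'top': np.float64(0.036), 'side': np.float64(0.092)}
t 5.38 tcp dock [-276.2  -46.6] yaw err 0.0015 z 0.0189 F [-0.2  0.1  0.1]
case dock [-143.252   27.879    0.222]
L face dock [-234.4   72.9] from tcp (fwd,left) [ 41.8 119.5]
R face dock [-206.2  -51.9] from tcp (fwd,left) [69.9 -5.3]
L 2 cost 0.00250
   L d 120 lat -17 mm -> [-41.53 -15.45  -0.1 ]
   R d 44 lat 7 mm -> [-5.22  1.38  0.03]
L 3 cost 0.00000
   L d 64 lat -7 mm -> [-8.729e+01  7.240e+00  6.000e-02]
   R d 39 lat -2 mm -> [-61.65  17.92   0.24]
   L d 72 lat 3 mm -> [-2.  0. -0.]
```

Call:
send_rows --motion '[[[0, 0, 0], [-0.08, 0, 0], 1], [[0, 0, 0], [-0.08, 0, 0], 1], [[0, 0, 0], [-0.078, 0, 0], 1], [[0, 0, 0], [0, 0, 0], 1]]'

```text
time_s: 5.72
ee_pos: [0.6701, 0.0874, 0.0093]
orientation: [[-0.997, 0.081, -0.01], [0.081, 0.997, 0.018], [0.011, 0.017, -1.0]]
contact_force: [0.3, 0.9, -0.5]
finger_gap: 0.0004
```

```bash
python3 -c "
from plan import *
d=np.load('dock.npy');report(d,rel(np.load('case.npy'),d))"
```

```text
t 5.72 tcp dock [-269.1   66.5] yaw err 0.0002 z 0.0093 F [ 0.3  0.9 -0.5]
case dock [-143.252   27.879    0.222]
L face dock [-234.4   72.9] from tcp (fwd,left) [34.7  6.4]
R face dock [-206.2  -51.9] from tcp (fwd,left) [  62.9 -118.4]
```

Call:
send_rows --motion '[[[0, 0, 0], [-0.012, -0.03, -0.016], 1], [[0, 0, 0], [0, -0.02, 0], 1], [[0, 0, 0], [0.002, -0.02, 0], 1], [[0, 0, 0], [0.002, -0.02, 0], 1], [[0, 0, 0], [0.002, -0.02, 0], 1]]'

```text
time_s: 6.13
ee_pos: [0.6696, 0.0306, 0.0133]
orientation: [[-0.997, 0.081, -0.01], [0.081, 0.996, 0.025], [0.012, 0.024, -1.0]]
contact_force: [1.5, 4.0, -0.4]
finger_gap: 0.0003
```

```bash
python3 -c "
from plan import *
d=np.load('dock.npy');p=fit(np.load('case.npy'));np.save('case.npy',p);report(d,rel(p,d))"
```

```text
fit [ 0.6073 -0.0631 -1.5232] err {'top': np.float64(0.32), 'side': np.float64(0.042)}
t 6.33 tcp dock [-211.4   69.9] yaw err -0.0013 z 0.0130 F [-0.5  1.4 -0.2]
case dock [-113.99    16.111    0.129]
L face dock [-200.6   69.4] from tcp (fwd,left) [10.9 -0.5]
R face dock [-184.1  -57.5] from tcp (fwd,left) [  27.3 -127.4]
```

Call:
send_rows --motion '[[[0, 0, 0], [0.002, -0.02, -0.008], 1], [[0, 0, 0], [0.002, -0.02, 0], 1], [[0, 0, 0], [0.002, -0.02, 0], 1], [[0, 0, 0], [0, 0.06, -0.003], 1], [[0, 0, 0], [0, 0.06, -0.003], 1]]'

```text
time_s: 6.75
ee_pos: [0.6671, 0.0529, 0.0211]
orientation: [[-0.996, 0.088, -0.013], [0.088, 0.996, 0.02], [0.014, 0.019, -1.0]]
contact_force: [0.5, 0.9, -0.2]
finger_gap: 0.0006
```

```bash
python3 plan.py R 2,3,4 look
```

```text
fit [ 0.5981 -0.0849 -1.6338] err {'top': np.float64(0.145), 'side': np.float64(0.044)}
t 6.95 tcp dock [-235.8   66.3] yaw err -0.0023 z 0.0209 F [ 0.4 -0.5  0.2]
case dock [-9.1591e+01  8.7010e+00  1.8000e-02]
L face dock [-171.7   71.3] from tcp (fwd,left) [64.1  5. ]
R face dock [-169.4  -56.7] from tcp (fwd,left) [  66.4 -123. ]
R 2 cost 0.00000
   R d 44 lat -2 mm -> [-61.42  20.97   0.21]
   L d 71 lat -3 mm -> [-2.    0.01 -0.  ]
R 3 cost 0.00000
   R d 33 lat -2 mm -> [-69.12  17.21   0.16]
   L d 68 lat -2 mm -> [-13.92  -3.74  -0.06]
   R d 16 lat -1 mm -> [-2.  0. -0.]
R 4 cost 0.00000
   R d 28 lat -1 mm -> [-71.88  16.76   0.13]
   L d 10 lat -1 mm -> [-63.54  13.48   0.11]
   R d 16 lat 1 mm -> [-52.21  19.18   0.18]
   L d 60 lat -4 mm -> [-2.  0. -0.]
```

Call:
send_rows --motion '[[[0, 0, 0], [0.082, 0, 0], 1], [[0, 0, 0], [0.082, 0, 0], 1], [[0, 0, 0], [0.078, 0, 0], 1], [[0, 0, 0], [0, 0, 0], 1]]'

```text
time_s: 7.28
ee_pos: [0.5376, 0.057, 0.012]
orientation: [[-0.996, 0.088, -0.031], [0.088, 0.996, 0.014], [0.032, 0.011, -0.999]]
contact_force: [0.4, 0.7, -2.5]
finger_gap: 0.0004
```

```bash
python3 -c "
from plan import *
d=np.load('dock.npy');p=fit(np.load('case.npy'));report(d,rel(p,d))"
```

```text
fit [ 0.5979 -0.0857 -1.637 ] err {'top': np.float64(0.061), 'side': np.float64(0.119)}
t 7.48 tcp dock [-228.9  -50.8] yaw err -0.0077 z 0.0174 F [-0.1 -1.  -0.1]
case dock [-9.0786e+01  8.5290e+00  1.5000e-02]
L face dock [-170.7   71.3] from tcp (fwd,left) [ 58.2 122.1]
R face dock [-168.8  -56.6] from tcp (fwd,left) [60.1 -5.9]
```

Call:
send_rows --motion '[[[0, 0, 0], [0.008, -0.048, -0.008], 1], [[0, 0, 0], [0.004, -0.042, 0], 1], [[0, 0, 0], [0, -0.02, 0], 1], [[0, 0, 0], [0.001, -0.02, 0], 1], [[0, 0, 0], [0.001, -0.02, 0], 1]]'

```text
time_s: 7.9
ee_pos: [0.5448, -0.0187, 0.0241]
orientation: [[-0.996, 0.087, -0.004], [0.087, 0.996, 0.019], [0.006, 0.018, -1.0]]
contact_force: [-0.8, 4.4, -0.3]
finger_gap: 0.0005
```

```bash
python3 -c "
from plan import *
d=np.load('dock.npy');p=fit(np.load('case.npy'));np.save('case.npy',p);report(d,rel(p,d))"
```

```text
fit [ 0.6041 -0.1089 -1.5331] err {'top': np.float64(0.457), 'side': np.float64(0.091)}
t 8.10 tcp dock [-152.7  -49.7] yaw err -0.0064 z 0.0243 F [ 0.2 -0.5 -0.1]
case dock [-68.171  16.585   0.119]
L face dock [-154.2   70.8] from tcp (fwd,left) [ -1.5 120.5]
R face dock [-139.   -56.3] from tcp (fwd,left) [13.7 -6.6]
```

Ten more on the right, retract, and re-measure.

Call:
send_rows --motion '[[[0, 0, 0], [0.001, -0.02, 0], 1], [[0, 0, 0], [0, 0.07, 0], 1], [[0, 0, 0], [0, 0.07, 0], 1], [[0, 0, 0], [-0.082, 0, 0], 1], [[0, 0, 0], [-0.082, 0, 0], 1]]'

```text
time_s: 8.52
ee_pos: [0.6245, 0.035, 0.0224]
orientation: [[-0.996, 0.088, -0.013], [0.088, 0.996, 0.016], [0.015, 0.015, -1.0]]
contact_force: [1.1, -0.3, 1.4]
finger_gap: 0.0003
```

Call:
send_rows --motion '[[[0, 0, 0], [-0.082, 0, 0], 1], [[0, 0, 0], [0, 0, 0], 1]]'

```text
time_s: 8.68
ee_pos: [0.671, 0.0318, 0.0182]
orientation: [[-0.996, 0.084, -0.013], [0.084, 0.996, 0.014], [0.014, 0.013, -1.0]]
contact_force: [-1.1, -0.4, -0.6]
finger_gap: 0.0001
```

```bash
python3 plan.py L 1,2,3 look
```

```text
fit [ 0.6066 -0.1163 -1.5074] err {'top': np.float64(0.132), 'side': np.float64(0.042)}
t 8.88 tcp dock [-214.    65.7] yaw err -0.0037 z 0.0213 F [ 0.3  0.1 -0.6]
case dock [-60.984  19.722   0.145]
L face dock [-148.4   71.7] from tcp (fwd,left) [65.7  6. ]
R face dock [-129.9  -55. ] from tcp (fwd,left) [  84.1 -120.7]
L 1 cost 0.00804
   L d 64 lat -7 mm -> [-8.02 -2.89 -0.04]
L 2 cost 0.00000
   L d 62 lat -8 mm -> [-9.06 -2.66 -0.03]
   R d 9 lat -0 mm -> [-2.  0. -0.]
L 3 cost 0.00001
   L d 20 lat -2 mm -> [-43.79  12.99   0.09]
   R d 8 lat 0 mm -> [-38.28  15.6    0.12]
   L d 43 lat -5 mm -> [-1.99  0.01 -0.  ]
```

Call:
send_rows --motion '[[[0, 0, 0], [-0.006, -0.054, 0], 1], [[0, 0, 0], [0, -0.048, 0], 1], [[0, 0, 0], [0.002, -0.02, 0], 1], [[0, 0, 0], [0.002, -0.02, 0], 1], [[0, 0, 0], [0.003, -0.02, 0], 1]]'

```text
time_s: 9.3
ee_pos: [0.6543, -0.044, 0.0254]
orientation: [[-0.997, 0.078, -0.008], [0.078, 0.997, 0.021], [0.01, 0.02, -1.0]]
contact_force: [1.9, 4.2, -1.5]
finger_gap: 0.0009
```

```bash
python3 plan.py L 1,2 look
```

```text
fit [ 0.5964 -0.1295 -1.5198] err {'top': np.float64(0.137), 'side': np.float64(0.056)}
t 9.50 tcp dock [-135.9   61.6] yaw err 0.0023 z 0.0250 F [0.2 0.7 0.3]
case dock [-46.936  10.61    0.132]
L face dock [-133.7   63.6] from tcp (fwd,left) [2.2 2. ]
R face dock [-116.8  -63.2] from tcp (fwd,left) [  19.1 -124.9]
L 1 cost 0.00867
   L d 50 lat 2 mm -> [-8.03 -2.84 -0.05]
L 2 cost 0.00000
   L d 47 lat 0 mm -> [-9.41 -2.85 -0.03]
   R d 10 lat 0 mm -> [-2.    0.01 -0.  ]
```

```bash
python3 - <<'E'
s=open('h.py').read()
s=s.replace("shot=True,verbose=True)","shot=True,verbose=True,prior=lambda p:0.)").replace("out=minimize(f,p0","out=minimize(lambda p:f(p)+prior(p),p0")
open('h.py','w').write(s)
s=open('plan.py').read()
s=s.replace('''if __name__''','''def look(d,k,p0,cams=("top","side")):
    st=manip.state(); t=rel([*st["ee_pos"][:2],0],d)
    def pr(p): s=rel(p,d); b=s[:2]+R2(s[2])@BF[k]; return ((b[0]-t[0]-.0125)/.004)**2*.03
    return fit(p0,cams,prior=pr)
if __name__''')
open('plan.py','w').write(s)
E
python3 -c "
from plan import *
d=np.load('dock.npy');p0=np.load('case.npy');p0=p0+[-.003,-.01,-.05]
p=look(d,'L',p0);np.save('case.npy',p);report(d,rel(p,d))
for c in('top','side'): print((rel(look(d,'L',p,(c,)),d)*[1e3,1e3,1]).round(3))
im=[]
for n in('top','side'):
    i=manip.snapshot(n)[:,:,::-1].copy()
    for b in PARTS: cv2.polylines(i,[cv2.convexHull(np.round(proj(n,w(p,b))).astype(np.int32))],True,(0,255,0),1)
    r=max(manip.trace('case',n),key=lambda q:(q['region']*sil(n,p)).sum())['region'].astype(np.uint8)
    cv2.drawContours(i,cv2.findContours(r,0,1)[0],-1,(0,0,255),1)
    im.append(i[60:360,200:600])
cv2.imwrite('pics/c3.png',np.hstack(im))"
```

```text
fit [ 0.5964 -0.1353 -1.5845] err {'top': np.float64(0.159), 'side': np.float64(0.043)}
t 9.70 tcp dock [-136.7   61.9] yaw err 0.0034 z 0.0244 F [-0.1 -0.   0.1]
case dock [-41.161  11.09    0.067]
L face dock [-124.3   69.6] from tcp (fwd,left) [12.4  7.7]
R face dock [-115.7  -58.1] from tcp (fwd,left) [  21. -120.]
fit [ 0.6237 -0.1177 -1.8714] err {'top': np.float64(0.133)}
[-60.92   36.873  -0.219]
fit [ 0.5978 -0.1359 -1.5831] err {'side': np.float64(0.045)}
[-40.716  12.564   0.069]
```

View pics/c3.png

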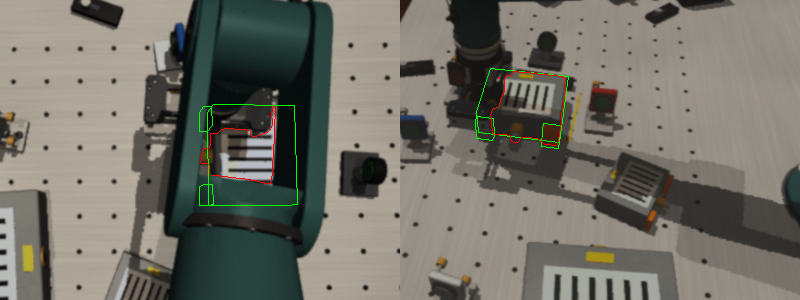

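The top view is mostly hidden by the arm here, but the side view fits well. I'll use the side view plus the contact constraint and replan.

```bash
python3 plan.py L 1,2
```

```text
t 10.10 tcp dock [-136.4   61.9] yaw err 0.0029 z 0.0244 F [0.7 0.1 0.2]
case dock [-41.161  11.09    0.067]
L face dock [-124.3   69.6] from tcp (fwd,left) [12.1  7.7]
R face dock [-115.7  -58.1] from tcp (fwd,left) [  20.8 -120. ]
L 1 cost 0.01242
   L d 40 lat -4 mm -> [-9.41 -3.19 -0.06]
L 2 cost 0.00000
   L d 37 lat -5 mm -> [-10.9   -3.14  -0.05]
   R d 12 lat -1 mm -> [-2. -0.  0.]
```

Call:
send_rows --motion '[[[0, 0, 0], [0.002, -0.018, 0], 1], [[0, 0, 0], [0.003, -0.018, 0], 1], [[0, 0, 0], [0.003, -0.018, 0], 1], [[0, 0, 0], [0, 0.07, 0], 1], [[0, 0, 0], [0, 0.07, 0], 1]]'

```text
time_s: 10.52
ee_pos: [0.6552, -0.0087, 0.0258]
orientation: [[-0.996, 0.087, -0.006], [0.087, 0.996, 0.019], [0.008, 0.018, -1.0]]
contact_force: [0.3, 0.3, 0.0]
finger_gap: 0.0004
```

Call:
send_rows --motion '[[[0, 0, 0], [0.082, 0, 0], 1], [[0, 0, 0], [0.082, 0, 0], 1], [[0, 0, 0], [0.078, 0, 0], 1], [[0, 0, 0], [0, 0.06, 0], 1]]'

```text
time_s: 10.85
ee_pos: [0.5274, 0.0271, 0.0169]
orientation: [[-0.996, 0.089, -0.026], [0.089, 0.996, 0.012], [0.027, 0.01, -1.0]]
contact_force: [-0.5, 0.6, -2.1]
finger_gap: 0.0003
```

```bash
python3 plan.py RL 1,2 look; python3 -c "
from plan import *
d=np.load('dock.npy');p=np.load('case.npy')
for c in('top','side'): print((rel(fit(p,(c,)),d)*[1e3,1e3,1]).round(3))"
```

```text
fit [ 0.5877 -0.1547 -1.6456] err {'top': np.float64(0.035), 'side': np.float64(0.127)}
t 11.05 tcp dock [-201.3  -59.2] yaw err -0.0028 z 0.0224 F [ 0.1 -0.4  0.3]
case dock [-2.1186e+01  4.0180e+00  6.0000e-03]
L face dock [-100.6   67.5] from tcp (fwd,left) [100.7 126.8]
R face dock [-99.8 -60.5] from tcp (fwd,left) [101.5  -1.2]
R 1 cost 0.02823
   R d 13 lat -2 mm -> [-12.41   6.64   0.06]
L 1 cost 0.00758
   L d 17 lat -2 mm -> [-7.65 -2.29 -0.05]
R 2 cost 0.00001
   R d 9 lat -1 mm -> [-14.8    6.05   0.05]
   L d 16 lat -2 mm -> [-2.    0.01 -0.  ]
L 2 cost 0.00001
   L d 15 lat -2 mm -> [-9.07 -2.01 -0.04]
   R d 10 lat -1 mm -> [-1.99  0.01 -0.  ]
fit [ 0.5873 -0.1566 -1.646 ] err {'top': np.float64(0.038)}
[-1.9258e+01  3.7570e+00  6.0000e-03]
fit [ 0.5875 -0.1541 -1.6446] err {'side': np.float64(0.136)}
[-2.1746e+01  3.7460e+00  7.0000e-03]
```

Call:
send_rows --motion '[[[0, 0, 0], [0.002, -0.068, 0], 1], [[0, 0, 0], [0, -0.068, 0], 1], [[0, 0, 0], [0, -0.032, 0], 1], [[0, 0, 0], [0.001, -0.014, 0], 1], [[0, 0, 0], [0.002, -0.014, 0], 1]]'

```text
time_s: 11.67
ee_pos: [0.5328, -0.0706, 0.0221]
orientation: [[-0.996, 0.084, -0.005], [0.084, 0.996, 0.019], [0.007, 0.019, -1.0]]
contact_force: [-0.4, 5.1, 2.2]
finger_gap: -0.0
```

```bash
python3 -c "
from plan import *
d=np.load('dock.npy');tcp(d)"
```

```text
t 11.67 tcp dock [-100.5  -57.6] yaw err -0.0028 z 0.0221 F [-0.4  5.1  2.2]
```

Call:
send_rows --motion '[[[0, 0, 0], [0, 0.07, 0], 1], [[0, 0, 0], [0, 0.07, 0], 1], [[0, 0, 0], [-0.08, 0, 0], 1], [[0, 0, 0], [-0.08, 0, 0], 1], [[0, 0, 0], [-0.08, 0, 0], 1]]'

```text
time_s: 12.08
ee_pos: [0.6511, -0.0118, 0.0175]
orientation: [[-0.996, 0.09, -0.02], [0.089, 0.996, 0.017], [0.021, 0.016, -1.0]]
contact_force: [0.5, -0.1, 0.9]
finger_gap: 0.0007
```

```bash
python3 plan.py L 1,2 look
```

```text
fit [ 0.5882 -0.1639 -1.5996] err {'top': np.float64(0.213), 'side': np.float64(0.041)}
t 12.28 tcp dock [-167.6   55.7] yaw err -0.0099 z 0.0166 F [-0.2  1.  -0.6]
case dock [-12.005   5.224   0.052]
L face dock [-94.2  65. ] from tcp (fwd,left) [73.4  9.3]
R face dock [-87.5 -62.8] from tcp (fwd,left) [  80.1 -118.5]
L 1 cost 0.00024
   L d 14 lat -1 mm -> [-1.04  0.43  0.01]
L 2 cost 0.00362
   L d 12 lat -2 mm -> [-1.81  0.63  0.01]
   R d 5 lat -1 mm -> [1.69 1.67 0.04]
```

Call:
send_rows --motion '[[[0, 0, -0.004], [-0.014, -0.06, -0.008], 1], [[0, 0, 0], [0, -0.052, 0], 1], [[0, 0, 0], [0.001, -0.014, 0], 1], [[0, 0, 0], [0.002, -0.012, 0], 1], [[0, 0, 0], [0, 0, 0], 1]]'

```text
time_s: 12.7
ee_pos: [0.6475, -0.0806, 0.022]
orientation: [[-0.997, 0.078, -0.019], [0.078, 0.997, 0.019], [0.02, 0.018, -1.0]]
contact_force: [-0.3, 0.2, 0.0]
finger_gap: 0.0006
```

```bash
python3 -c "
from plan import *
d=np.load('dock.npy');p=look(d,'L',np.load('case.npy'),('side',));np.save('case.npy',p);report(d,rel(p,d))"
```

```text
fit [ 0.5879 -0.169  -1.6241] err {'side': np.float64(0.041)}
t 12.80 tcp dock [-100.9   57.9] yaw err 0.0039 z 0.0221 F [-0.1  0.7  0.5]
case dock [-6.941  5.355  0.028]
L face dock [-87.7  67.1] from tcp (fwd,left) [13.2  9.3]
R face dock [-84.1 -60.8] from tcp (fwd,left) [  16.8 -118.7]
```

Call:
send_rows --motion '[[[0, 0, 0], [0.003, -0.008, 0], 1], [[0, 0, 0], [0.003, -0.008, 0], 1], [[0, 0, 0], [0, 0, 0], 1]]'

```text
time_s: 13.05
ee_pos: [0.6447, -0.0834, 0.0229]
orientation: [[-0.997, 0.073, -0.016], [0.073, 0.997, 0.023], [0.017, 0.022, -1.0]]
contact_force: [1.0, -0.0, 0.5]
finger_gap: 0.0004
```

Call:
send_rows --motion '[[[0, 0, 0], [0, 0.07, 0], 1], [[0, 0, 0], [0, 0.07, 0], 1], [[0, 0, 0], [0.082, 0, -0.006], 1], [[0, 0, 0], [0.082, 0, 0], 1], [[0, 0, 0], [0.082, 0.04, 0], 1]]'

```text
time_s: 13.47
ee_pos: [0.5336, 0.0117, 0.024]
orientation: [[-0.997, 0.076, -0.021], [0.076, 0.997, 0.016], [0.022, 0.015, -1.0]]
contact_force: [0.1, -0.1, 1.0]
finger_gap: 0.0007
```

```bash
python3 -c "
from plan import *
d=np.load('dock.npy');p=fit(np.load('case.npy'));np.save('case.npy',p);report(d,rel(p,d))
for c in('top','side'): print((rel(fit(p,(c,)),d)*[1e3,1e3,1]).round(3))
i=manip.snapshot('top')[:,:,::-1].copy()
for b in PARTS: cv2.polylines(i,[cv2.convexHull(np.round(proj('top',w(p,b))).astype(np.int32))],True,(0,255,0),1)
j=manip.snapshot('top')[:,:,::-1]
f=lambda a:cv2.resize(a[80:340,380:530],None,fx=2.3,fy=2.3,interpolation=cv2.INTER_CUBIC)
cv2.imwrite('pics/c4.png',np.hstack([f(i),f(j)]))"
```

```text
fit [ 0.5857 -0.1708 -1.6256] err {'top': np.float64(0.066), 'side': np.float64(0.108)}
t 13.67 tcp dock [-184.2  -62.7] yaw err 0.0068 z 0.0253 F [ 0.  -0.1 -0.2]
case dock [-4.933  3.28   0.026]
L face dock [-85.6  65.2] from tcp (fwd,left) [ 98.6 127.8]
R face dock [-82.2 -62.8] from tcp (fwd,left) [ 1.019e+02 -1.000e-01]
fit [ 0.5848 -0.1714 -1.6115] err {'top': np.float64(0.065)}
[-4.253  2.457  0.04 ]
fit [ 0.5863 -0.1694 -1.628 ] err {'side': np.float64(0.128)}
[-6.399  3.754  0.024]
```

View pics/c4.png

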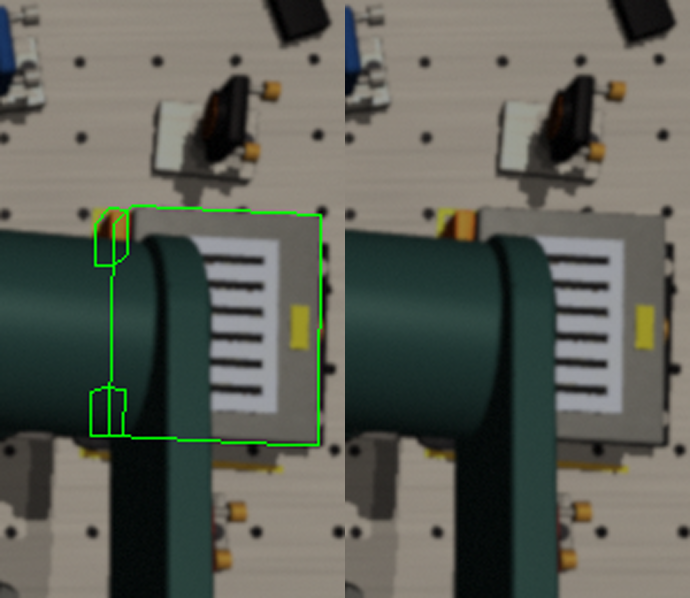

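Call:
send_rows --motion '[[[0, 0, -0.004], [-0.083, 0, 0], 1], [[0, 0, 0], [-0.083, 0, 0], 1], [[0, 0, 0], [-0.083, 0, 0], 1], [[0, 0, 0], [0, -0.066, 0], 1], [[0, 0, 0], [0, -0.066, 0], 1]]'

```text
time_s: 14.38
ee_pos: [0.6554, -0.0591, 0.0105]
orientation: [[-0.998, 0.061, -0.035], [0.06, 0.998, 0.022], [0.036, 0.02, -0.999]]
contact_force: [0.1, -0.0, -0.1]
finger_gap: 0.0005
```

```bash
python3 -c "
from plan import *
d=np.load('dock.npy');p=look(d,'L',np.load('case.npy'),('side',));tcp(d);report(d,rel(np.load('case.npy'),d))"
```

```text
fit [ 0.5832 -0.1564 -1.4693] err {'side': np.float64(0.081)}
t 14.48 tcp dock [-117.3   62.8] yaw err 0.0125 z 0.0105 F [-0.7  0.1  0.3]
t 14.48 tcp dock [-117.3   62.8] yaw err 0.0125 z 0.0105 F [-0.7  0.1  0.3]
case dock [-4.933  3.28   0.026]
L face dock [-85.6  65.2] from tcp (fwd,left) [31.7  2.4]
R face dock [-82.2 -62.8] from tcp (fwd,left) [  35.1 -125.6]
```

Call:
send_rows --motion '[[[0.009, -0.017, 0.006], [0, -0.016, -0.02], 1], [[0, 0, 0], [0, -0.016, 0], 1], [[0, 0, 0], [0.002, -0.01, 0], 1], [[0, 0, 0], [0.004, -0.01, 0], 1], [[0, 0, 0], [0.004, -0.01, 0], 1]]'

```text
time_s: 14.9
ee_pos: [0.6527, -0.0877, 0.0194]
orientation: [[-0.997, 0.081, 0.009], [0.082, 0.996, 0.018], [-0.007, 0.019, -1.0]]
contact_force: [7.2, 14.4, -1.2]
finger_gap: 0.0005
```

```bash
python3 -c "
from plan import *
d=np.load('dock.npy');tcp(d);p=look(d,'L',np.load('case.npy'),('side',));np.save('case.npy',p);report(d,rel(p,d))"
```

```text
t 14.90 tcp dock [-93.2  63.3] yaw err -0.0004 z 0.0194 F [ 7.2 14.4 -1.2]
fit [ 0.5861 -0.1731 -1.6615] err {'side': np.float64(0.04)}
t 15.00 tcp dock [-93.2  63.3] yaw err -0.0002 z 0.0194 F [ 6.6 10.1 -1.8]
case dock [-2.71   3.907 -0.01 ]
L face dock [-81.1  68.7] from tcp (fwd,left) [12.1  5.4]
R face dock [-82.3 -59.3] from tcp (fwd,left) [  10.9 -122.6]
```

Call:
send_rows --motion '[[[0, 0, 0], [0, 0.07, 0], 1], [[0, 0, 0], [0, 0.08, 0], 1], [[0, 0, 0], [0, 0.08, -0.02], 1], [[0, 0, 0], [0.05, 0.06, -0.02], 1], [[0, 0, 0], [0.05, 0.06, -0.02], 1]]'

```text
time_s: 15.42
ee_pos: [0.6182, 0.0914, 0.0492]
orientation: [[-0.996, 0.09, 0.005], [0.09, 0.996, 0.018], [-0.003, 0.018, -1.0]]
contact_force: [0.2, 0.4, -0.9]
finger_gap: 0.0007
```

Call:
send_rows --motion '[[[0, 0, 0], [0.05, 0.06, -0.03], 1], [[0, 0, 0], [0.05, 0.06, -0.03], 1], [[0, 0, 0], [0.05, 0.06, -0.03], 1], [[0, 0, 0], [0.05, 0.06, -0.03], 1], [[0, 0, 0], [0, 0, 0], 1]]'

```text
time_s: 15.83
ee_pos: [0.5249, 0.2245, 0.1126]
orientation: [[-0.997, 0.08, 0.002], [0.08, 0.997, 0.023], [-0.0, 0.023, -1.0]]
contact_force: [1.0, 0.6, 0.7]
finger_gap: 0.0007
```

```bash
cat > chk.py <<'E'
from plan import *
import sys
d=np.load('dock.npy');p=fit(np.load('case.npy'));np.save('case.npy',p);report(d,rel(p,d))
for c in('top','side'): print((rel(fit(p,(c,)),d)*[1e3,1e3,1]).round(3))
i=manip.snapshot('top')[:,:,::-1].copy(); k=manip.snapshot('side')[:,:,::-1].copy()
j=i.copy()
for n,a in(('top',j),):
  for b in PARTS: cv2.polylines(a,[cv2.convexHull(np.round(proj(n,w(p,b))).astype(np.int32))],True,(0,255,0),1)
f=lambda a:cv2.resize(a[130:330,395:595],(400,400),interpolation=cv2.INTER_CUBIC)
cv2.imwrite(sys.argv[1],np.hstack([f(i),f(j)]))
E
python3 chk.py pics/c5.png
```

```text
fit [ 0.5818 -0.1725 -1.6321] err {'top': np.float64(0.045), 'side': np.float64(1.266)}
t 16.03 tcp dock [-387.6  -86.6] yaw err -0.0064 z 0.1080 F [-0.4  0.1 -0.3]
case dock [-2.957 -0.448  0.02 ]
L face dock [-83.2  62. ] from tcp (fwd,left) [304.4 148.6]
R face dock [-80.7 -66. ] from tcp (fwd,left) [306.9  20.6]
fit [ 0.5843 -0.1724 -1.6557] err {'top': np.float64(0.034)}
[-3.277  1.997 -0.004]
fit [ 0.5847 -0.1717 -1.6468] err {'side': np.float64(0.282)}
[-3.918  2.371  0.005]
```

View pics/c5.png

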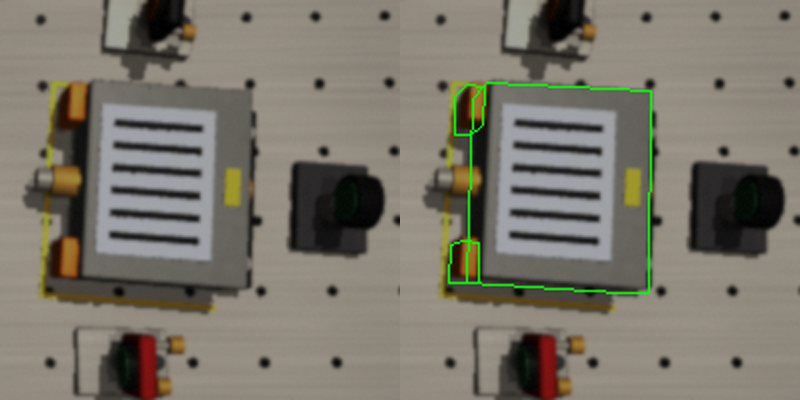

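Call:
send_rows --motion '[[[0.011, 0, -0.003], [-0.008, -0.074, 0.024], 1], [[0, 0, 0], [-0.008, -0.074, 0.024], 1], [[0, 0, 0], [-0.008, -0.074, 0.024], 1], [[0, 0, 0], [-0.008, -0.074, 0.024], 1], [[0, 0, 0], [-0.008, -0.074, 0.024], 1]]'

```text
time_s: 16.75
ee_pos: [0.5358, 0.0306, 0.048]
orientation: [[-0.997, 0.073, 0.003], [0.073, 0.997, -0.001], [-0.003, -0.001, -1.0]]
contact_force: [0.5, 0.0, -0.4]
finger_gap: 0.0002
```

Call:
send_rows --motion '[[[0, 0, 0], [-0.008, -0.074, 0.024], 1], [[0, 0, 0], [0, -0.05, 0.02], 1], [[0, 0, 0], [0, 0, 0], 1]]'

```text
time_s: 17.0
ee_pos: [0.533, -0.0422, 0.0219]
orientation: [[-0.997, 0.082, -0.002], [0.082, 0.997, -0.003], [0.001, -0.004, -1.0]]
contact_force: [-1.2, 0.3, 0.1]
finger_gap: 0.0006
```

```bash
python3 -c "
from plan import *
tcp(np.load('dock.npy'));print(manip.state()['orientation'].round(3))"
```

```text
t 17.00 tcp dock [-128.9  -59.7] yaw err -0.0011 z 0.0219 F [-1.2  0.3  0.1]
[[-0.997  0.082 -0.002]
 [ 0.082  0.997 -0.003]
 [ 0.001 -0.004 -1.   ]]
```

Call:
send_rows --motion '[[[0, 0, 0], [0.002, -0.04, 0], 1], [[0, 0, 0], [0, -0.024, 0], 1], [[0, 0, 0], [0.004, -0.012, 0], 1], [[0, 0, 0], [0.008, -0.01, 0], 1], [[0, 0, 0], [0.012, -0.012, 0], 1]]'

```text
time_s: 17.42
ee_pos: [0.5208, -0.0763, 0.0216]
orientation: [[-0.996, 0.087, 0.008], [0.087, 0.996, 0.034], [-0.005, 0.035, -0.999]]
contact_force: [4.5, 15.9, -0.7]
finger_gap: 0.0006
```

```bash
python3 -c "
from plan import *
tcp(np.load('dock.npy'))"
```

```text
t 17.42 tcp dock [-93.9 -69.1] yaw err -0.0063 z 0.0216 F [ 4.5 15.9 -0.7]
```

Call:
send_rows --motion '[[[0, 0, 0], [0, -0.014, 0], 1], [[0, 0, 0], [0, -0.014, 0], 1], [[0, 0, 0], [0, 0.07, 0], 1], [[0, 0, 0], [0, 0.08, 0], 1], [[0, 0, 0], [0, 0.08, 0], 1]]'

```text
time_s: 17.83
ee_pos: [0.531, 0.0386, 0.0299]
orientation: [[-0.996, 0.094, 0.012], [0.095, 0.993, 0.065], [-0.006, 0.065, -0.998]]
contact_force: [0.6, 0.3, -0.2]
finger_gap: 0.0002
```

Call:
send_rows --motion '[[[0, 0, 0], [0.03, 0.075, -0.03], 1], [[0, 0, 0], [0.03, 0.075, -0.03], 1], [[0, 0, 0], [0.03, 0.075, -0.03], 1], [[0, 0, 0], [0.03, 0.075, -0.03], 1], [[0, 0, 0], [0.03, 0.075, -0.03], 1]]'

```text
time_s: 18.25
ee_pos: [0.4742, 0.2234, 0.1117]
orientation: [[-0.996, 0.092, 0.009], [0.093, 0.993, 0.069], [-0.003, 0.069, -0.998]]
contact_force: [0.4, 0.4, 1.0]
finger_gap: 0.0004
```

```bash
python3 chk.py pics/c6.png
python3 - <<'E'
from plan import *
# sub-pixel white label / case shift is symmetric: check the four mounts against the first pictures
a=cv2.imread('pics/top0.png'); b=manip.snapshot('top')[:,:,::-1]
for n,(x,y,w_,h) in dict(black=(446,112,56,48),orange=(430,292,58,36),blue=(352,82,48,50)).items():
    r=cv2.matchTemplate(b[y-8:y+h+8,x-8:x+w_+8],a[y:y+h,x:x+w_],cv2.TM_CCOEFF_NORMED); print(n,cv2.minMaxLoc(r)[1::2], 'expect (8,8)')
E
```

```text
fit [ 0.5813 -0.1671 -1.5958] err {'top': np.float64(0.034), 'side': np.float64(0.034)}
t 18.45 tcp dock [-387.7 -138.7] yaw err -0.0087 z 0.1113 F [ 0.7 -0.5 -0.3]
case dock [-8.264 -1.37   0.056]
L face dock [-90.7  58.1] from tcp (fwd,left) [297.  196.8]
R face dock [-83.5 -69.7] from tcp (fwd,left) [304.2  69. ]
fit [ 0.5808 -0.1679 -1.591 ] err {'top': np.float64(0.032)}
[-7.442 -1.821  0.061]
fit [ 0.5814 -0.1677 -1.5853] err {'side': np.float64(0.03)}
[-7.7   -1.251  0.067]
black (0.9996177554130554, (8, 8)) expect (8,8)
orange (0.9995405077934265, (8, 8)) expect (8,8)
blue (0.9995933175086975, (8, 8)) expect (8,8)
```

View pics/c6.png

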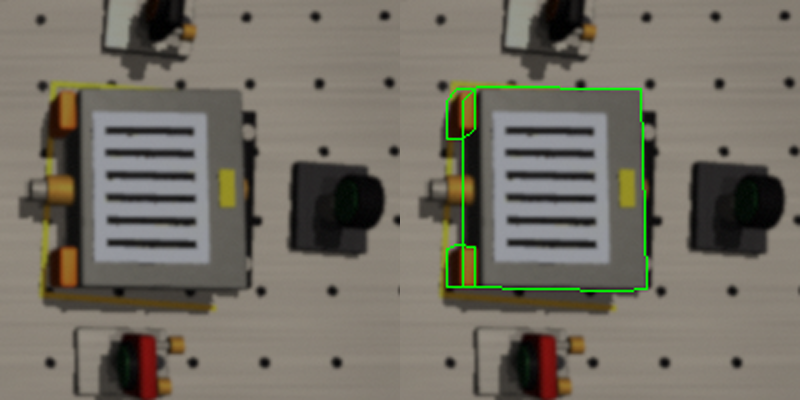

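The sideways drag twisted the case: yaw is now +0.06, with the left side about 8 mm off the bar. All mounts are unmoved. I'll push the left bumper again, letting it swing left about the right nose corner.

Call:
send_rows --motion '[[[0.033, 0.004, -0.004], [-0.044, -0.057, 0.019], 1], [[0, 0, 0], [-0.044, -0.057, 0.019], 1], [[0, 0, 0], [-0.044, -0.057, 0.019], 1], [[0, 0, 0], [-0.044, -0.057, 0.019], 1], [[0, 0, 0], [-0.044, -0.057, 0.019], 1]]'

```text
time_s: 19.22
ee_pos: [0.575, 0.0664, 0.06]
orientation: [[-0.997, 0.081, -0.005], [0.081, 0.997, 0.002], [0.005, 0.001, -1.0]]
contact_force: [0.6, -0.1, 0.0]
finger_gap: 0.0001
```

Call:
send_rows --motion '[[[0, 0, 0], [-0.044, -0.057, 0.019], 1], [[0, 0, 0], [-0.044, -0.057, 0.019], 1], [[0, 0, 0], [-0.044, -0.057, 0.019], 1], [[0, 0, 0], [-0.03, -0.03, 0.01], 1], [[0, 0, 0], [0, 0, 0], 1]]'

```text
time_s: 19.63
ee_pos: [0.6502, -0.0574, 0.0187]
orientation: [[-0.995, 0.095, -0.01], [0.095, 0.996, 0.0], [0.01, -0.0, -1.0]]
contact_force: [-1.1, 0.5, 0.3]
finger_gap: 0.0006
```

```bash
python3 -c "
from plan import *
tcp(np.load('dock.npy'));print(manip.state()['orientation'].round(3))"
```

```text
t 19.63 tcp dock [-123.2   58.4] yaw err -0.0137 z 0.0187 F [-1.1  0.5  0.3]
[[-0.995  0.095 -0.01 ]
 [ 0.095  0.996  0.   ]
 [ 0.01  -0.    -1.   ]]
```

Call:
send_rows --motion '[[[0, 0, 0.006], [0, -0.03, -0.004], 1], [[0, 0, 0], [0, -0.012, 0], 1], [[0, 0, 0], [-0.005, -0.01, 0], 1], [[0, 0, 0], [-0.006, -0.012, 0], 1], [[0, 0, 0], [-0.006, -0.012, 0], 1]]'

```text
time_s: 20.05
ee_pos: [0.6525, -0.0875, 0.0188]
orientation: [[-0.994, 0.109, -0.015], [0.108, 0.994, 0.023], [0.018, 0.021, -1.0]]
contact_force: [-3.4, 19.4, 4.4]
finger_gap: 0.0001
```

```bash
python3 -c "
from plan import *
d=np.load('dock.npy');tcp(d);p=look(d,'L',np.load('case.npy'),('side',));report(d,rel(p,d))"
```

```text
t 20.05 tcp dock [-93.4  63.1] yaw err -0.0278 z 0.0188 F [-3.4 19.4  4.4]
fit [ 0.5815 -0.1717 -1.6736] err {'side': np.float64(0.038)}
t 20.15 tcp dock [-93.4  63.4] yaw err -0.0273 z 0.0189 F [-0.8 12.6  2.8]
case dock [-3.665 -0.872 -0.022]
L face dock [-81.3  64.8] from tcp (fwd,left) [12.1  1.4]
R face dock [-84.  -63.1] from tcp (fwd,left) [   9.4 -126.6]
```

Call:
send_rows --motion '[[[0, 0, 0], [0, 0.03, 0], 1], [[0, 0, -0.013], [0, 0.05, 0], 1], [[0, 0, 0], [0, 0.07, 0], 1], [[0, 0, 0], [0.06, 0.07, -0.01], 1], [[0, 0, 0], [0.06, 0.07, -0.02], 1]]'

```text
time_s: 20.57
ee_pos: [0.6103, 0.0547, 0.0339]
orientation: [[-0.996, 0.085, -0.018], [0.085, 0.996, 0.019], [0.02, 0.017, -1.0]]
contact_force: [0.6, 0.6, 0.5]
finger_gap: 0.0006
```

Call:
send_rows --motion '[[[0, 0, 0], [0.05, 0.07, -0.03], 1], [[0, 0, 0], [0.05, 0.07, -0.03], 1], [[0, 0, 0], [0.05, 0.07, -0.03], 1], [[0, 0, 0], [0.05, 0.07, -0.03], 1], [[0, 0, 0], [0, 0, 0], 1]]'

```text
time_s: 20.98
ee_pos: [0.5248, 0.1945, 0.0946]
orientation: [[-0.997, 0.075, -0.02], [0.075, 0.997, 0.019], [0.022, 0.018, -1.0]]
contact_force: [0.5, -0.1, 0.5]
finger_gap: 0.0009
```

```bash
sed -i "s/\[(rel/[(rel/; s/np.save('case.npy',p);report/report/" chk.py
python3 - <<'E'
import numpy as np; from plan import *
d=np.load('dock.npy'); c,s=np.cos(d[2]),np.sin(d[2]); np.save('case.npy',np.r_[d[:2]+R2(d[2])@[-.003,0],d[2]])
E
python3 chk.py pics/c7.png; python3 -c "
from plan import *
print(manip.state()['orientation'].round(3))"
```

```text
fit [ 0.5824 -0.1716 -1.6492] err {'top': np.float64(0.036), 'side': np.float64(0.287)}
t 21.18 tcp dock [-357.6  -84.5] yaw err -0.0012 z 0.0903 F [ 0.5 -0.3 -0.7]
case dock [-3.912e+00  8.000e-02  3.000e-03]
L face dock [-83.1  63.9] from tcp (fwd,left) [274.5 148.3]
R face dock [-82.7 -64.1] from tcp (fwd,left) [274.9  20.3]
fit [ 0.5808 -0.171  -1.6589] err {'top': np.float64(0.031)}
[-4.3   -1.599 -0.007]
fit [ 0.5818 -0.1742 -1.6656] err {'side': np.float64(0.333)}
[-1.258 -0.372 -0.014]
[[-0.996  0.084 -0.025]
 [ 0.084  0.996  0.015]
 [ 0.027  0.013 -1.   ]]
```

View pics/c7.png

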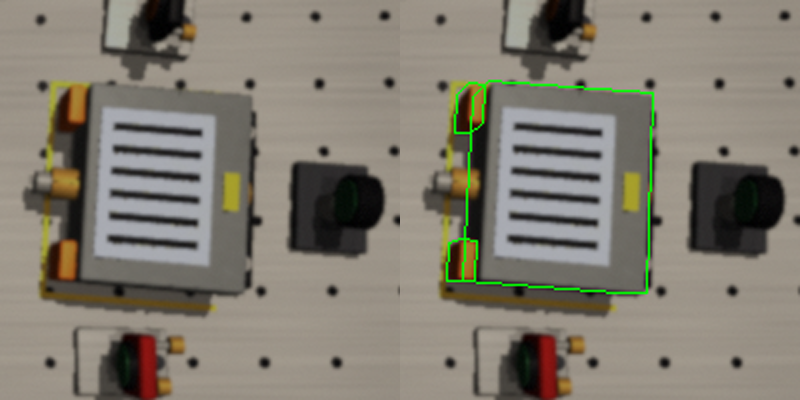

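Call:
send_rows --motion '[[[0.007, -0.012, 0], [-0.006, -0.077, 0.022], 1], [[0, 0, 0], [-0.006, -0.077, 0.022], 1], [[0, 0, 0], [-0.006, -0.077, 0.022], 1], [[0, 0, 0], [-0.006, -0.077, 0.022], 1], [[0, 0, 0], [-0.006, -0.077, 0.022], 1]]'

```text
time_s: 21.9
ee_pos: [0.5298, -0.0066, 0.0347]
orientation: [[-0.997, 0.075, 0.007], [0.075, 0.997, 0.002], [-0.007, 0.002, -1.0]]
contact_force: [0.6, -0.2, 0.1]
finger_gap: 0.0006
```

Call:
send_rows --motion '[[[0, 0, 0], [-0.006, -0.05, 0.022], 1], [[0, 0, 0], [0, 0, 0], 1]]'

```text
time_s: 22.07
ee_pos: [0.5289, -0.0403, 0.0204]
orientation: [[-0.997, 0.083, 0.003], [0.083, 0.997, -0.001], [-0.003, -0.001, -1.0]]
contact_force: [-0.3, -0.1, -0.5]
finger_gap: 0.0002
```

```bash
python3 -c "
from plan import *
tcp(np.load('dock.npy'));print(manip.state()['orientation'].round(3))"
```

```text
t 22.07 tcp dock [-130.4  -63.9] yaw err -0.0021 z 0.0204 F [-0.3 -0.1 -0.5]
[[-0.997  0.083  0.003]
 [ 0.083  0.997 -0.001]
 [-0.003 -0.001 -1.   ]]
```

Call:
send_rows --motion '[[[0, 0, 0], [0, -0.04, 0], 1], [[0, 0, 0], [0, -0.022, 0], 1], [[0, 0, 0], [0, -0.008, 0], 1], [[0, 0, 0], [0, -0.008, 0], 1], [[0, 0, 0], [0, -0.01, 0], 1]]'

```text
time_s: 22.48
ee_pos: [0.5244, -0.0772, 0.0194]
orientation: [[-0.996, 0.089, -0.0], [0.089, 0.996, 0.022], [0.002, 0.022, -1.0]]
contact_force: [2.3, 15.0, 0.6]
finger_gap: -0.0001
```

```bash
python3 -c "
from plan import *
tcp(np.load('dock.npy'))"
```

```text
t 22.48 tcp dock [-93.3 -65.4] yaw err -0.0084 z 0.0194 F [ 2.3 15.   0.6]
```

Both bumpers stop at the same depth, TCP x -93.3 on the right and -93.4 on the left, with a firm reaction of about 15 N. Now I'll back straight off and do the final check.

Call:
send_rows --motion '[[[0, 0, 0], [0, 0.03, 0], 1], [[0, 0, 0], [0, 0.06, 0], 1], [[0, 0, 0], [0, 0.08, 0], 1], [[0, 0, 0], [0, 0.08, 0], 1], [[0, 0, 0], [0.03, 0.075, -0.03], 1]]'

```text
time_s: 22.9
ee_pos: [0.5268, 0.0874, 0.037]
orientation: [[-0.995, 0.098, 0.001], [0.098, 0.995, 0.025], [0.002, 0.025, -1.0]]
contact_force: [-0.2, 0.1, 0.0]
finger_gap: 0.0004
```

Call:
send_rows --motion '[[[0, 0, 0], [0.05, 0.07, -0.03], 1], [[0, 0, 0], [0.05, 0.07, -0.03], 1], [[0, 0, 0], [0.05, 0.07, -0.03], 1], [[0, 0, 0], [0.05, 0.07, -0.03], 1], [[0, 0, 0], [0, 0, 0], 1]]'

```text
time_s: 23.32
ee_pos: [0.4484, 0.23, 0.0993]
orientation: [[-0.996, 0.086, 0.008], [0.086, 0.996, 0.031], [-0.005, 0.032, -0.999]]
contact_force: [0.1, 0.2, 0.2]
finger_gap: 0.0002
```

```bash
python3 chk.py pics/c8.png
python3 - <<'E'
from plan import *
for cam,bx in dict(top=dict(black=(446,112,56,48),orange=(430,292,58,36),blue=(352,82,48,50),steel=(180,168,50,46)),side=dict(steel=(224,316,52,74))).items():
  a=cv2.imread(f'pics/{cam}0.png'); b=manip.snapshot(cam)[:,:,::-1]
  for n,(x,y,w_,h) in bx.items():
    r=cv2.matchTemplate(b[y-8:y+h+8,x-8:x+w_+8],a[y:y+h,x:x+w_],cv2.TM_CCOEFF_NORMED); print(cam,n,cv2.minMaxLoc(r)[1::2])
E
```

```text
fit [ 0.5814 -0.1726 -1.6464] err {'top': np.float64(0.034), 'side': np.float64(0.024)}
t 23.52 tcp dock [-386.8 -163.9] yaw err -0.0125 z 0.0951 F [ 0.3 -1.3 -0.2]
case dock [-2.815 -0.873  0.006]
L face dock [-82.2  62.7] from tcp (fwd,left) [304.6 226.6]
R face dock [-81.5 -65.3] from tcp (fwd,left) [305.3  98.6]
fit [ 0.581  -0.172  -1.6488] err {'top': np.float64(0.033)}
[-3.374e+00 -1.278e+00  3.000e-03]
fit [ 0.5826 -0.1722 -1.652 ] err {'side': np.float64(0.027)}
[-3.317  0.322 -0.   ]
top black (0.9995988011360168, (8, 8))
top orange (0.9995285868644714, (8, 8))
top blue (0.9996016621589661, (8, 8))
top steel (0.9994685053825378, (8, 8))
side steel (0.9996435642242432, (8, 8))
```

View pics/c8.png

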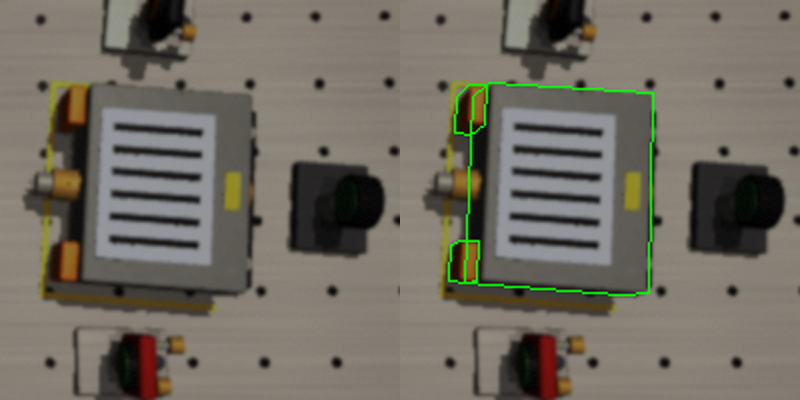

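```bash
python3 -c "
from workcell import manip
print(manip.job_done())"
```

```text
the job is handed in; nothing more can be done
None
```

The case is in its place: nose against the stop bar, square and centred between the tape lines. I walked the middle-sized case there with alternating pushes on its two rear bumpers and handed the job in after about 23.5 s.

- **Position:** the final fit in dock coordinates gives x about -3 mm, y about -1 mm and yaw about 0.005 rad.
- **Nose contact:** the 3 mm in x disagrees with contact. I take it as camera bias, because the last presses on both bumpers stopped at the same depth (within 0.1 mm), with reactions of 15 to 19 N. I could not see the contact line itself.
- **Camera agreement:** the two cameras differ by about 1.5 mm sideways (-1.3 mm from the top, +0.3 mm from the side).
- **Mounts:** all four matched the first pictures with no pixel shift.
- **Setback:** one press near the end, meant to centre the case sideways, swung its left side back about 8 mm. I mended it with one more left push and one more right push.
- **Forces:** force readings after each call peaked at about 20 N, and the robot was clear of everything at hand-in.

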